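# Snap a spindle end cap home with the seating sleeve

## Robot

A 6-joint arm with a two-finger parallel gripper is mounted at the origin on the work surface. World frame = base frame: x ahead of the robot, y to its left, z up, the work surface at z = 0. Lengths are in mm, angles in rad, forces in N, time in s.
With the tool pointing down it reaches from about 275 to 1000 mm from the base axis. Payload 8.4 kg.
Tool frame: the origin (TCP) lies on the centre line of the jaws, within the pads' length; the fingertips stand r.tip_reach ahead of it and the grasp point (between the pads) lies 11 mm behind it (r.tip_reach is the distance from the TCP to the fingertips, in mm); z points along the fingers, y is the line along which they close (so a half turn about z gives the same grasp; the last joint's range is limited). The gripper opens to 85 mm and grips with 20 to 120 N. Pads are 22 mm wide; open, the fingers measure 114 mm over their backs; the gripper's body (76 mm by 85 mm) begins 54 mm behind the grasp point. The pads swing forward as they close: fully open they stand 13 mm farther back than shut.
Start: joints at [1.158, 0.353, 1.633, -0, 1.155, -0.002], TCP at [249.588, 573.004, 206.781] pointing down, gripper open.
Joint ranges: [-2.63, 2.63], [-0.92, 2.1], [0.06, 2.66], [-1.3, 4.44], [0, 2.69], [-3.02, 3.02]. Speed limits (rad/s): [2.22, 2.22, 2.79, 3.14, 3.14, 3.14].

## Interface

Orientations are given as [roll, pitch, yaw] about the fixed x, y, z axes, in that order (R = Rz(yaw) Ry(pitch) Rx(roll)).
In Python, from rig import r gives the robot as it stands.
- The arm moves only by the tool carry_out, never from a script. Its argument "targets" is a list of rows, each an object with "dp": the shift along the tool's x, y, z in mm, a list of three; "yaw": the turn about the tool's z in degrees. A call has 1 to 12 rows; each row is the pose to reach, as a shift and turn from the pose commanded when the call began, along the tool's axes at that moment; what a row does not reach only later rows make up. A row lasts 1/8 s, in which the tool goes at most 62.5 mm and 10.7 degrees, less where a joint would pass 70% of its speed; a pose out of reach is approached as far as the arm can. A call with a gripper value outside its range is refused whole. "fingers" is the opening, from -1 (shut) to 1 (fully open), so that 0 is half open, set as the call begins (left out, the last holds). The fingers move at their own pace and stop on an object; "grip_force" is the grip in N (left out, the last holds). Time passes only in rows, so rows that repeat a pose let the fingers close. It gives the time, the measured TCP pose, the force, the opening and the grip force at its end, in the units of the state.
- r.sense(): the state, without advancing time (a new reading comes with each control period).
- r.grab_frame(name): name is "scene" or "top" or "wrist"; returns the picture (420x560x3 uint8, red, green, blue); there is no depth.
- r.get_calibration(name): a dict with "fx", "fy", "cx", "cy" (pixels), "rvec" (rotation vector, rad) and "tvec" (3), from world to camera coordinates, as OpenCV has them. Camera axes: x right, y down, z forward; pixel columns grow to the right and rows downward; lengths in mm; the calibration is good to about 2 mm. A picture is of the moment at which its call begins: read the wrist's pose just before it. get_calibration takes no time and is no camera call; for the wrist camera it gives the pose at the moment of the call.
- r.sign_off(): hands the job in; it is judged then, once.
The state is a dict: "clock": time; "qpos": joint angles; "qvel": joint speeds; "joint_efforts": joint torques, N m; "eef_pos": TCP position; "tcp_rot": TCP orientation; "contact_force": force on the tool from outside, world axes, zero at the start; "wrist_torque": the same for the moment, N m; "opening": opening from 0.0 (shut) to 1.0 (fully open); "grasp_force": force on a finger pad.
Only numpy, scipy, OpenCV 4.12 (cv2) and the standard library are available. Lean on these libraries where they do the work, as an engineer would, in place of code of your own. Each camera call takes 0.05 s, during which the arm holds its last target. There are 200 camera calls.

## Task

The orange end cap sits loosely in the mouth of the green carving-spindle head. Take the white seating sleeve from its pin stand, set it squarely over the cap's boss and press the cap home slowly, with the sleeve alone, until it clicks and lies flush with the rim, using no more than about 25 N; the head sinks on its column at first, so keep pressing until it has met its stop and the cap has snapped in. Then stand the sleeve upright over the pin of its stand again, and leave the brass drift and everything else on the bench alone.

Things in the scene. Friction and masses are not known exactly. Their poses are not given: they have to be found in the camera images.
- cap_top (a point): Orange plastic end cap, 35 to 70 g: centre of its flat top (z up). On it a black boss 12 mm across, 12 mm high, tapered tip; below it a crown 40 mm across, 11 mm high, and a tapered skirt 7 mm high (51 mm across above, 44 below). It starts wedged loosely on four sprung balls in the bore, top 11 mm above the rim. They resist ever more, to some 13 to 19 N, then snap over the skirt: top flush with the rim.
- mouth (a point): Centre of the mouth of the spindle head, at its rim (z up). Head: green cylinder 80 mm across, 45 mm high, bore 55 mm across, seat 18 mm below the rim; rim 106 to 126 mm above the table. It rides on a friction column over a fixed 110 x 110 mm aluminium nest: pressed with some 6 to 8 N it slides down 4 to 28 mm (unknown, differs each time) onto a brass stop, then is rigid, and stays down.
- sleeve_mid (a point): White nylon seating sleeve, blue band, loose, 80 to 170 g, upright: the point on its axis half-way up, 50 mm above its flat lower end (z up). Round: lower 40 mm a tube 36 mm outside with a 20 mm bore, open at the bottom, 40 mm deep; upper 60 mm a solid handle 30 mm across; 100 mm in all. Best gripped 20 mm above this point.
- drift_mid (a point): A brass drift with a dark wooden handle, 28 mm across, 90 mm tall, standing on a like pin stand: not for this job. The point is half-way up, on its axis.
- stand_seat (a point): The white sleeve's stand: a fixed wooden block 70 x 70 x 15 mm with an upright steel pin 12 mm across, 30 mm high, tapered tip, that goes up the sleeve's bore. This point is the centre of the block's top, at the pin's foot (z up), where the sleeve's lower end rests. The two stands may change sides.
There are look-alikes about, which are no part of the job. Of the things that look like the part that bears cap_top, the middle-sized one is meant.

How it is judged:
By the outcome, as a careful person would: the job done as asked, in the order asked, and still so for the second after the job is handed in, with the robot touching nothing.
It also fails if it takes over 61 s, if anything falls off the work surface, if the arm or the gripper's body presses on something with over 40 N, if the wrist force passes 120 N, or if a joint passes its speed limit or range.

## Working session

There is one attempt and no reset: what is moved stays moved. The work goes in short steps, Python scripts to look and compute and a tool call to move; the robot and the scene stay as the last step left them, time stands still between calls to the robot, and variables do not carry over. Pictures are saved under pics/ and viewed, at most 10 in all, crops included, and the job is handed in when it is done.

Besides the shell and the picture viewer there is one more tool, called as name(argument=value, ...), one argument or row to a line, values as JSON. carry_out: Moves the arm, as the interface text tells. Its arguments: {"type":"object","properties":{"targets":{"type":"array","items":{"type":"object","properties":{"dp":{"type":"array","items":{"type":"number"}},"yaw":{"type":"number"}}}},"fingers":{"type":"number"},"grip_force":{"type":"number"}},"required":["targets"]}

```bash
mkdir -p pics; ls
cat > h.py <<'E'
import numpy as np, cv2
from rig import r
def snap(n,f):
    im=r.grab_frame(n); cv2.imwrite(f'pics/{f}.png',im[:,:,::-1]); return im
def P(c):
    R=cv2.Rodrigues(np.array(c['rvec'],float))[0]; t=np.array(c['tvec'],float).ravel(); return R,t
def ray(c,u,v,z):
    R,t=P(c); d=R.T@np.array([(u-c['cx'])/c['fx'],(v-c['cy'])/c['fy'],1]); o=-R.T@t
    return o+d*(z-o[2])/d[2]
def proj(c,p):
    R,t=P(c); q=R@np.array(p,float)+t; return q[0]/q[2]*c['fx']+c['cx'],q[1]/q[2]*c['fy']+c['cy']
def tri(obs):
    A=[];b=[]
    for c,u,v in obs:
        R,t=P(c); x=(u-c['cx'])/c['fx'];y=(v-c['cy'])/c['fy']
        for k,w in ((0,x),(1,y)): 
            a=R[k]-w*R[2]; A.append(a); b.append(w*t[2]-t[k])
    s=np.linalg.lstsq(np.array(A),np.array(b),rcond=None); return s[0],s[1]
E
python3 - <<'E'
from h import *
for n in('scene','top'):
    snap(n,n+'0'); print(n,r.get_calibration(n))
print(r.tip_reach,r.sense())
E
```

```text
pics
scene {'fx': 491.01290704146896, 'fy': 491.01290704146896, 'cx': 289.685658804331, 'cy': 209.46954063766745, 'rvec': array([ 1.40379148,  2.21671412, -0.83483257]), 'tvec': array([ 232.01568803, -309.40856246, 1414.52324276])}
top {'fx': 396.7075126967817, 'fy': 396.7075126967817, 'cx': 272.9045577111674, 'cy': 211.5565080879162, 'rvec': array([ 2.1754766 , -2.1769573 ,  0.08862721]), 'tvec': array([  2.62921941, 568.55627916, 766.41559681])}
8.0 {'clock': 0.1, 'qpos': array([ 1.15757275e+00,  3.53569996e-01,  1.63404908e+00, -1.21667378e-05,
        1.15517828e+00, -2.40428473e-03]), 'qvel': array([ 0.00115059, -0.00208093, -0.00162875, -0.00072678,  0.00200671,
       -0.00123774]), 'joint_efforts': array([ 1.46731545e-03, -6.06349683e+01, -3.42823148e+01,  1.68697807e-04,
        3.89156266e-03,  2.03600132e-05]), 'eef_pos': array([249.42883788, 572.58817072, 206.14689036]), 'tcp_rot': array([-3.14038794e+00,  8.22856245e-06,  2.73077828e+00]), 'contact_force': array([0.04829519, 0.58836502, 0.15721008]), 'wrist_torque': array([ 0.01863909, -0.05443814,  0.01463119]), 'grasp_force': 0.0, 'opening': 0.9991023068498581}
```

View pics/scene0.png

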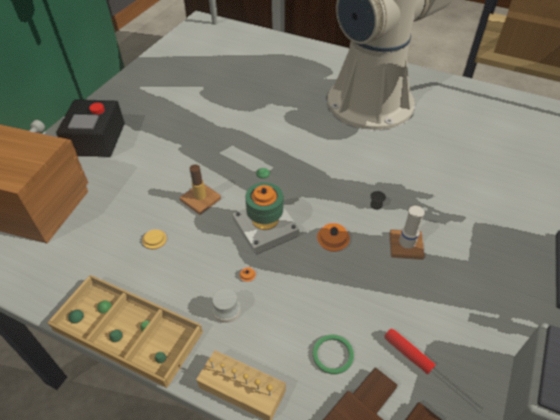

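View pics/top0.png

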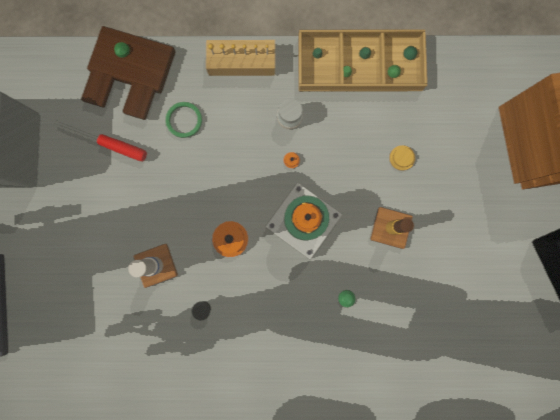

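The scene shows three orange caps: large at scene (334,236) / top (230,240), small at (247,273) / (292,160), and one in the green head at (264,192) / (308,217). The one in the head is the middle-sized one, so it is the one meant. The white sleeve is on its stand at scene (412,230) / top (137,268). The drift is at scene (198,185). I'll confirm this in an enlarged crop.

Run:
```python
from h import *
s=cv2.imread('pics/scene0.png');t=cv2.imread('pics/top0.png')
def c(im,u,v,w,h,k): return cv2.resize(im[v:v+h,u:u+w],None,fx=k,fy=k,interpolation=cv2.INTER_CUBIC)
a=np.hstack([c(s,220,160,100,75,4),c(s,370,190,100,75,4)])
b=np.hstack([c(t,260,180,100,75,4),c(t,110,230,100,75,4)])
cv2.imwrite('pics/m.png',np.vstack([a,b]))
for n,l in(('top',[(308,217,130),(137,268,115),(403,225,105)]),('scene',[(264,188,130),(416,211,115)])):
    for u,v,z in l: print(n,u,v,ray(r.get_calibration(n),u,v,z).round())
c=r.get_calibration('wrist');print(c)
```

```text
top 308 217 [550. -59. 130.]
top 137 268 [462. 239. 115.]
top 403 225 [ 537. -230.  105.]
scene 264 188 [548. -58. 130.]
scene 416 211 [461. 239. 115.]
{'fx': 335.04097979586953, 'fy': 335.04097979586953, 'cx': 283.1821741486215, 'cy': 208.48184979209537, 'rvec': array([-2.39135551, -1.56823666, -0.25367753]), 'tvec': array([-624.71115954,  -41.3401983 ,  380.33277989])}
```

View pics/m.png

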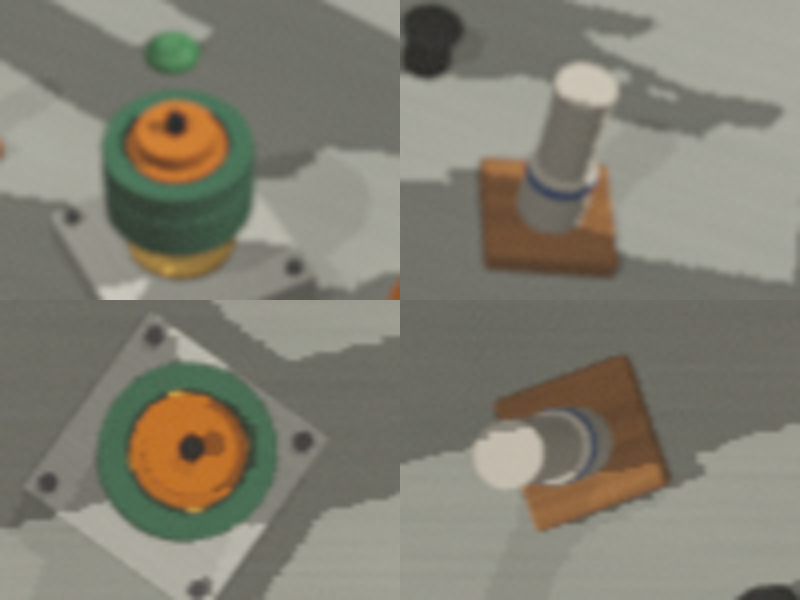

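The crop confirms it: the middle-sized cap sits in the head (boss at top px 307.5,216.8), and the white sleeve with the blue band is on its stand (top face centre 137,268.5).

Run:
```python
from h import *
T=r.get_calibration('top');S=r.get_calibration('scene')
print('boss tip',tri([(T,307.5,216.8),(S,263.9,188.5)]))
print('sleeve top',tri([(T,137,268.5),(S,416.6,211)]))
for z in(106,116,126): print('rim c',z,ray(T,306.8,217.9,z).round(1), 'boss',ray(T,307.5,216.8,z+23).round(1),proj(S,ray(T,306.8,217.9,z)), 'diam', 44.6/T['fx']*np.linalg.norm(1)*(P(T)[0]@ray(T,306.8,217.9,z)+P(T)[1])[2])
# scene vertical silhouettes of rim
for z in(106,116,126):
    c=ray(T,306.8,217.9,z); a=np.arange(0,6.3,.1)
    q=np.array([proj(S,c+[40*np.cos(t),40*np.sin(t),0]) for t in a]); print(z,(q.min(0)-[220,160])*4,(q.max(0)-[220,160])*4)
# stand block corners in top crop
for u,v in((500,402),(627,354),(668,486),(540,530)):
    print(ray(T,110+(u-400)/4,230+(v-300)/4,15).round(1))
st=r.sense();from scipy.spatial.transform import Rotation as Ro
print(Ro.from_euler('xyz',st['tcp_rot']).as_matrix().round(3))
```

```text
boss tip (array([550.24667713, -57.37820378, 130.67066059]), array([0.21162279]))
sleeve top (array([461.07773714, 239.65358271, 114.88822007]), array([0.96661413]))
rim c 106 [550.2 -58.5 106. ] boss [550.5 -57.8 129. ] (np.float64(263.6683366634267), np.float64(196.55252829513822)) diam 79.5201545767951
rim c 116 [549.5 -57.7 116. ] boss [549.8 -57.  139. ] (np.float64(264.01727438900144), np.float64(193.14665940302189)) diam 78.39370475950679
rim c 126 [548.8 -56.8 126. ] boss [549.1 -56.1 149. ] (np.float64(264.37127726294125), np.float64(189.69135122708488)) diam 77.26725494221847
106 [97.47543587 91.3225086 ] [251.6907346  203.97150486]
116 [98.31616857 77.66118339] [253.64154371 190.40921882]
126 [99.16912348 63.80664659] [255.62067202 176.64473247]
[481.4 278.1  15. ]
[505.3 215.1  15. ]
[439.8 193.2  15. ]
[418.2 256.4  15. ]
[[-0.917  0.399 -0.   ]
 [ 0.399  0.917 -0.001]
 [-0.    -0.001 -1.   ]]
```

carry_out(
  targets=[
    {"dp":[-15,-10,2]},
    {"dp":[-50,-34,7]},
    {"dp":[-95,-64,15]},
    {"dp":[-140,-95,22]},
    {"dp":[-186,-126,30]},
    {"dp":[-232,-157,37]},
    {"dp":[-275,-186,44]},
    {"dp":[-310,-210,48]},
    {"dp":[-327,-221,50]},
    {"dp":[-327,-221,50]},
    {"dp":[-327,-221,50]},
  ],
  fingers=1,
)

```text
schema error: expected keys dp, yaw
```

Run:
```python
from h import *
s=r.sense();c=r.get_calibration('wrist');snap('wrist','w1')
print(s['eef_pos'],s['tcp_rot'],s['contact_force'],proj(c,[461,239.6,115]),proj(c,[461,239.6,15]))
```

```text
[249.42883788 572.58817072 206.14689036] [-3.14038794e+00  8.22856245e-06  2.73077828e+00] [0.04829519 0.58836502 0.15721008] (np.float64(85.21577082504524), np.float64(481.8706387746999)) (np.float64(125.31622640643371), np.float64(403.98291511794514))
```

View pics/w1.png

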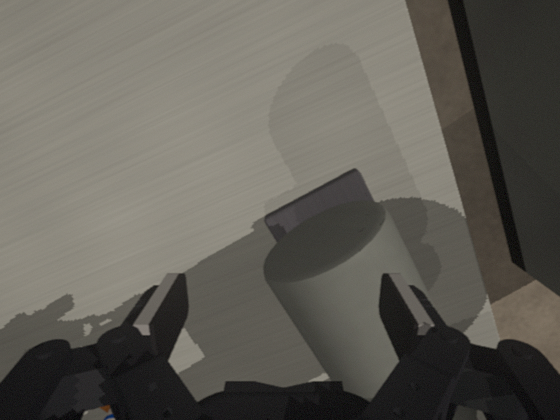

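The move was refused because `yaw` is required in every row. The wrist view shows a tall grey cylinder right under the gripper, top around (325,240), so I'll rise before moving sideways.

carry_out(
  targets=[
    {"dp":[0,0,-20],"yaw":0},
    {"dp":[0,0,-60],"yaw":0},
    {"dp":[-15,-10,-90],"yaw":0},
    {"dp":[-50,-34,-100],"yaw":0},
    {"dp":[-95,-64,-100],"yaw":0},
    {"dp":[-140,-95,-90],"yaw":0},
    {"dp":[-186,-126,-60],"yaw":0},
    {"dp":[-232,-157,-20],"yaw":0},
    {"dp":[-275,-186,15],"yaw":0},
    {"dp":[-310,-210,40],"yaw":0},
    {"dp":[-327,-221,50],"yaw":0},
    {"dp":[-327,-221,50],"yaw":0},
  ],
  fingers=1,
)

```text
clock: 1.65
eef_pos: [461.0, 238.4, 155.8]
tcp_rot: [-3.14, -0.001, 2.728]
contact_force: [-0.2, -0.6, 0.0]
opening: 1.0
grasp_force: 0.0
```

Run:
```python
from h import *
s=r.sense();c=r.get_calibration('wrist');snap('wrist','w2')
print(s['clock'],s['eef_pos'],s['tcp_rot'],s['contact_force'],proj(c,[461,239.6,115]),proj(c,[461,239.6,15]))
```

```text
1.65 [461.0492587  238.35330982 155.77606344] [-3.13988239e+00 -1.29752400e-03  2.72837917e+00] [-0.23861795 -0.58303044  0.01086953] (np.float64(284.2681223886933), np.float64(225.58189919424922)) (np.float64(284.1527573381929), np.float64(187.0963851607944))
```

View pics/w2.png

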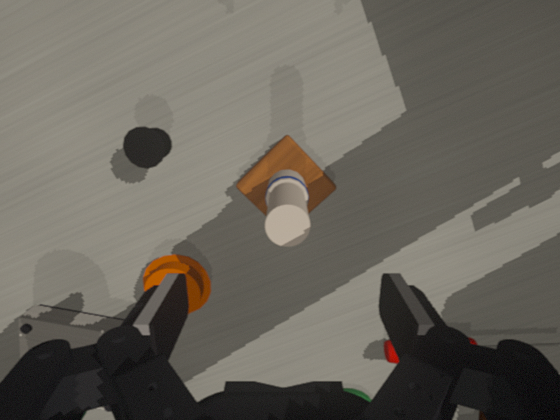

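The sleeve's top face is centred at about (288,225), against a prediction of (284,225.6). The block's left and right corners are at (237,187) and (336,187).

Run:
```python
from h import *
s=r.sense();c=r.get_calibration('wrist')
im=cv2.imread('pics/w2.png')
g=im[190:260,250:330].astype(int); m=(g.sum(2)>480)
n,l,st,ce=cv2.connectedComponentsWithStats(m.astype(np.uint8)); print([(a.tolist(),(b+[250,190]).round(1).tolist()) for a,b in zip(st,ce) if a[4]>50])
print(s['eef_pos'],ray(c,288,225.5,115),ray(c,286.5,187,15))
```

```text
[([0, 0, 80, 70, 4335], [290.5, 225.0]), ([16, 15, 43, 40, 1244], [285.9, 223.3])]
[461.03992231 239.40107008 156.50111076] [462.23619052 242.88902713 115.        ] [462.11012989 242.78443246  15.        ]
```

carry_out(
  targets=[
    {"dp":[0,1,8],"yaw":0},
    {"dp":[0,1,24],"yaw":0},
    {"dp":[0,1,42],"yaw":0},
    {"dp":[0,1,60],"yaw":0},
    {"dp":[0,1,74],"yaw":0},
    {"dp":[0,1,81],"yaw":0},
    {"dp":[0,1,83],"yaw":0},
    {"dp":[0,1,83],"yaw":0},
  ],
)

```text
clock: 2.7
eef_pos: [461.8, 240.9, 74.0]
tcp_rot: [3.141, 0.0, 2.731]
contact_force: [0.5, 0.4, -0.3]
opening: 1.0
grasp_force: 0.0
```

carry_out(
  targets=[
    {"dp":[0,0,0],"yaw":0},
    {"dp":[0,0,0],"yaw":0},
    {"dp":[0,0,0],"yaw":0},
    {"dp":[0,0,0],"yaw":0},
    {"dp":[0,0,0],"yaw":0},
    {"dp":[0,0,0],"yaw":0},
    {"dp":[0,0,0],"yaw":0},
    {"dp":[0,0,0],"yaw":0},
  ],
  fingers=-1,
  grip_force=60,
)

```text
clock: 3.7
eef_pos: [461.8, 240.8, 74.3]
tcp_rot: [3.141, 0.0, 2.731]
contact_force: [-0.6, -0.9, 6.6]
opening: 0.322
grasp_force: 58.8
```

carry_out(
  targets=[
    {"dp":[0,0,-3],"yaw":0},
    {"dp":[0,0,-12],"yaw":0},
    {"dp":[0,0,-26],"yaw":0},
    {"dp":[0,0,-42],"yaw":0},
    {"dp":[0,0,-60],"yaw":0},
    {"dp":[0,0,-80],"yaw":0},
    {"dp":[0,0,-100],"yaw":0},
    {"dp":[0,0,-120],"yaw":0},
    {"dp":[0,0,-138],"yaw":0},
    {"dp":[0,0,-148],"yaw":0},
    {"dp":[0,0,-151],"yaw":0},
    {"dp":[0,0,-151],"yaw":0},
  ],
)

```text
clock: 5.2
eef_pos: [461.3, 240.6, 224.6]
tcp_rot: [-3.141, -0.0, 2.731]
contact_force: [-0.7, 0.4, -2.0]
opening: 0.328
grasp_force: 59.2
```

carry_out(
  targets=[
    {"dp":[-6,-7,0],"yaw":0},
    {"dp":[-22,-26,0],"yaw":0},
    {"dp":[-45,-54,0],"yaw":0},
    {"dp":[-72,-86,0],"yaw":0},
    {"dp":[-100,-119,0],"yaw":0},
    {"dp":[-128,-152,0],"yaw":0},
    {"dp":[-155,-184,0],"yaw":0},
    {"dp":[-178,-212,0],"yaw":0},
    {"dp":[-194,-231,0],"yaw":0},
    {"dp":[-200,-238,0],"yaw":0},
    {"dp":[-200,-238,0],"yaw":0},
    {"dp":[-200,-238,0],"yaw":0},
  ],
)

```text
clock: 6.7
eef_pos: [549.5, -56.6, 224.6]
tcp_rot: [3.142, -0.001, 2.731]
contact_force: [-0.8, -0.5, -1.8]
opening: 0.324
grasp_force: 59.4
```

Run:
```python
from h import *
import time
w=snap('wrist','w3');s=snap('scene','s3');t=snap('top','t3')
q=r.sense();print(q['clock'],q['eef_pos'],q['tcp_rot'],q['contact_force'])
def c(im,u,v,w,h,k): return cv2.resize(im[v:v+h,u:u+w,::-1],None,fx=k,fy=k,interpolation=cv2.INTER_CUBIC)
W=cv2.resize(w[:,:,::-1],(400,300))
a=np.hstack([c(s,214,110,100,75,4),W])
b=np.hstack([c(t,260,180,100,75,4),c(w,210,150,160,120,2.5)])
cv2.imwrite('pics/m3.png',np.vstack([a,b]))
```

```text
6.85 [549.66468486 -56.55367828 224.81325707] [ 3.14148719e+00 -1.19230803e-04  2.73184575e+00] [ 0.09135721 -1.10974912 -0.15947735]
```

View pics/m3.png

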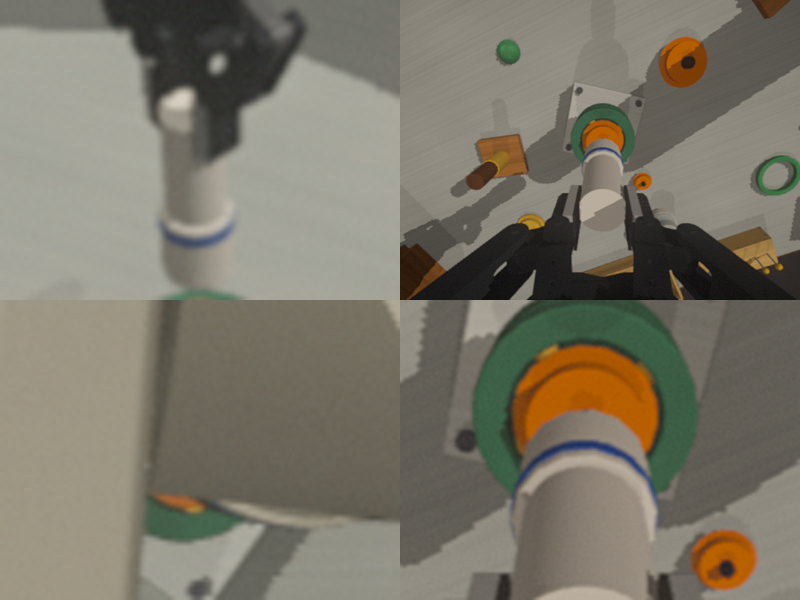

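The sleeve hangs upright. In the wrist crop the tube axis (585) lines up sideways with the rim and cap centre (585–587). I'll check the other axis in the scene camera: tube centre at u≈263.8.

Run:
```python
from h import *
S=r.get_calibration('scene');W=r.get_calibration('wrist')
print('scene: expect axis at', [np.round(proj(S,[549.65,-56.55,z]),2).tolist() for z in (166,206)])
print('head px for 550.2,-57.6', np.round(proj(S,[550.2,-57.6,107]),2), 'lateral axis',P(S)[0][0])
print('tool x', np.array([-.917,.399]),'boss/rim rays')
for p in([550.2,-57.6,107],[549.65,-56.55,107],[549.65,-56.55,166],[549.65,-56.55,206]): print(np.round(proj(W,p),1))
# rim silhouette, tube bottom/step silhouettes in wrist crop px
a=np.arange(0,6.3,.05)
for c,R,z in(([549.65,-56.55],40,107),([549.65,-56.55],20,118),([549.65,-56.55],18,166),([549.65,-56.55],18,206)):
    q=(np.array([proj(W,[c[0]+R*np.cos(t),c[1]+R*np.sin(t),z]) for t in a])-[210,150])*2.5+[400,300]; print(R,z,q.min(0).round(),q.max(0).round())
```

```text
scene: expect axis at [[263.67, 176.05], [262.99, 161.21]]
head px for 550.2,-57.6 [264.03 196.36] lateral axis [-0.42508485  0.90512607  0.00704785]
tool x [-0.917  0.399] boss/rim rays
[281.8 195.1]
[282.6 194.1]
[282.5 217. ]
[282.4 239.6]
40 107 [468. 297.] [695. 515.]
20 118 [523. 362.] [640. 474.]
18 166 [518. 407.] [644. 525.]
18 206 [506. 453.] [656. 591.]
```

Run:
```python
from h import *
from scipy.optimize import least_squares
W=r.get_calibration('wrist'); im=cv2.imread('pics/w3.png'); hsv=cv2.cvtColor(im,cv2.COLOR_BGR2HSV)
m=cv2.inRange(hsv,(60,80,20),(90,255,255)); m[:120]=0;m[:,:200]=0;m[:,380:]=0;m[260:]=0
print(cv2.boundingRect(m))
# upper arc silhouette: first green per column; this is rim far outer edge
ys,xs=np.nonzero(m)
for u in range(244,330,8):
    col=ys[xs==u]; print(u,col.min() if len(col) else None,end='; ')
o=cv2.inRange(hsv,(5,150,60),(20,255,255)); o[:120]=0;o[:,:230]=0;o[:,330:]=0;o[260:]=0
yo,xo=np.nonzero(o);print('\norange')
for u in range(256,316,6):
    col=yo[xo==u]; print(u,(col.min(),col.max()) if len(col) else None,end='; ')
a=np.arange(0,6.3,.01)
for c in([549.65,-56.55],[550.2,-57.6]):
  for R,z in((40,107),(25.5,107),(20,118)):
    q=np.array([proj(W,[c[0]+R*np.cos(t),c[1]+R*np.sin(t),z]) for t in a]);print(c,R,q.min(0).round(1),q.max(0).round(1))
```

```text
(240, 146, 89, 81)
244 175; 252 165; 260 158; 268 155; 276 153; 284 146; 292 147; 300 149; 308 154; 316 163; 324 178; 
orange
256 (np.int64(186), np.int64(207)); 262 (np.int64(177), np.int64(204)); 268 (np.int64(170), np.int64(198)); 274 (np.int64(170), np.int64(195)); 280 (np.int64(168), np.int64(193)); 286 (np.int64(168), np.int64(193)); 292 (np.int64(169), np.int64(195)); 298 (np.int64(172), np.int64(197)); 304 (np.int64(175), np.int64(203)); 310 (np.int64(180), np.int64(208)); [549.65, -56.55] 40 [237.3 148.6] [328.  235.9]
[549.65, -56.55] 25.5 [253.8 165.6] [311.5 221.2]
[549.65, -56.55] 20 [259.1 174.7] [306.1 219.7]
[550.2, -57.6] 40 [236.5 149.7] [327.1 236.9]
[550.2, -57.6] 25.5 [252.9 166.6] [310.7 222.1]
[550.2, -57.6] 20 [258.3 175.8] [305.2 220.7]
```

carry_out(
  targets=[
    {"dp":[0,0,5],"yaw":0},
    {"dp":[0,0,13],"yaw":0},
    {"dp":[0,0,21],"yaw":0},
    {"dp":[0,0,27],"yaw":0},
    {"dp":[0,0,30],"yaw":0},
    {"dp":[0,0,32],"yaw":0},
    {"dp":[0,0,34],"yaw":0},
    {"dp":[0,0,36],"yaw":0},
    {"dp":[0,0,38],"yaw":0},
    {"dp":[0,0,40],"yaw":0},
    {"dp":[0,0,40],"yaw":0},
  ],
)

```text
clock: 8.22
eef_pos: [549.7, -57.3, 184.6]
tcp_rot: [-3.141, -0.0, 2.731]
contact_force: [-0.1, 0.0, -1.4]
opening: 0.327
grasp_force: 59.4
```

Run:
```python
from h import *
w=snap('wrist','w4');s=snap('scene','s4')
q=r.sense();print(q['clock'],q['eef_pos'],q['tcp_rot'],q['contact_force'],q['wrist_torque'])
def c(im,u,v,w,h,k): return cv2.resize(im[v:v+h,u:u+w,::-1],None,fx=k,fy=k,interpolation=cv2.INTER_CUBIC)
cv2.imwrite('pics/m4.png',np.hstack([c(s,224,130,80,100,5),c(w,230,150,100,125,4)]))
```

```text
8.325 [549.87511874 -57.34988355 184.81614151] [3.14158240e+00 3.04287588e-05 2.73079771e+00] [ 0.70431626 -0.77699297 -1.14919272] [-0.0499447   0.04137625  0.03881255]
```

View pics/m4.png

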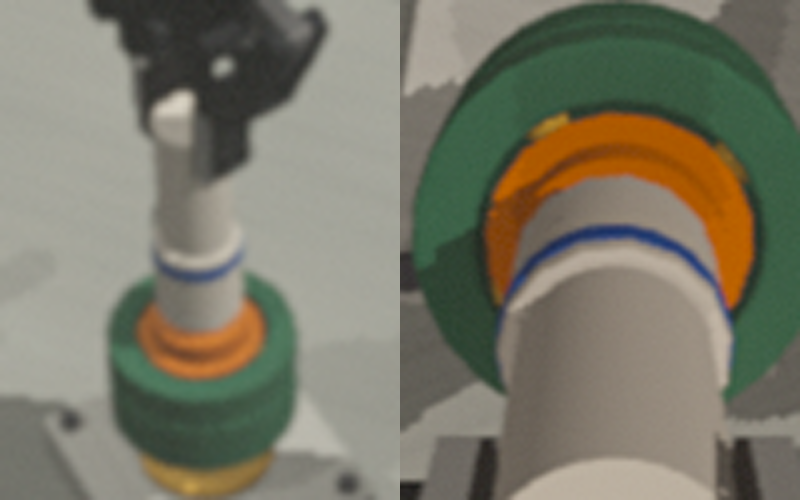

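The boss is inside the bore and the tube is centred on the cap to within about 1.5 mm, with no side force. I'll nudge x by +1 mm and press slowly.

carry_out(
  targets=[
    {"dp":[0.5,0,0],"yaw":0},
    {"dp":[1,0,1],"yaw":0},
    {"dp":[1,0,2],"yaw":0},
    {"dp":[1,0,3],"yaw":0},
    {"dp":[1,0,4],"yaw":0},
    {"dp":[1,0,5],"yaw":0},
    {"dp":[1,0,6],"yaw":0},
    {"dp":[1,0,7],"yaw":0},
    {"dp":[1,0,8],"yaw":0},
    {"dp":[1,0,9],"yaw":0},
    {"dp":[1,0,10],"yaw":0},
    {"dp":[1,0,10],"yaw":0},
  ],
)

```text
clock: 9.82
eef_pos: [549.2, -57.0, 175.0]
tcp_rot: [3.141, 0.001, 2.731]
contact_force: [0.5, 0.6, 4.4]
opening: 0.328
grasp_force: 59.9
```

carry_out(
  targets=[
    {"dp":[0,0,0.7],"yaw":0},
    {"dp":[0,0,1.4],"yaw":0},
    {"dp":[0,0,2.1],"yaw":0},
    {"dp":[0,0,2.8],"yaw":0},
    {"dp":[0,0,3.5],"yaw":0},
    {"dp":[0,0,4.2],"yaw":0},
    {"dp":[0,0,5],"yaw":0},
    {"dp":[0,0,5],"yaw":0},
  ],
)

```text
clock: 10.82
eef_pos: [549.1, -56.9, 169.9]
tcp_rot: [3.141, 0.0, 2.731]
contact_force: [-1.2, 0.5, 4.7]
opening: 0.326
grasp_force: 59.9
```

carry_out(
  targets=[
    {"dp":[0,0,0.7],"yaw":0},
    {"dp":[0,0,1.4],"yaw":0},
    {"dp":[0,0,2.1],"yaw":0},
    {"dp":[0,0,2.8],"yaw":0},
    {"dp":[0,0,3.5],"yaw":0},
    {"dp":[0,0,4.2],"yaw":0},
    {"dp":[0,0,5],"yaw":0},
    {"dp":[0,0,5],"yaw":0},
  ],
)

```text
clock: 11.82
eef_pos: [549.0, -56.9, 164.8]
tcp_rot: [3.141, 0.0, 2.731]
contact_force: [-0.8, -0.3, 4.0]
opening: 0.32
grasp_force: 59.9
```

carry_out(
  targets=[
    {"dp":[0,0,0.7],"yaw":0},
    {"dp":[0,0,1.4],"yaw":0},
    {"dp":[0,0,2.1],"yaw":0},
    {"dp":[0,0,2.8],"yaw":0},
    {"dp":[0,0,3.5],"yaw":0},
    {"dp":[0,0,4.2],"yaw":0},
    {"dp":[0,0,5],"yaw":0},
    {"dp":[0,0,5],"yaw":0},
  ],
)

```text
clock: 12.82
eef_pos: [549.0, -56.9, 159.8]
tcp_rot: [3.142, 0.0, 2.731]
contact_force: [-1.0, 0.3, 4.1]
opening: 0.328
grasp_force: 60.0
```

carry_out(
  targets=[
    {"dp":[0,0,0.7],"yaw":0},
    {"dp":[0,0,1.4],"yaw":0},
    {"dp":[0,0,2.1],"yaw":0},
    {"dp":[0,0,2.8],"yaw":0},
    {"dp":[0,0,3.5],"yaw":0},
    {"dp":[0,0,4.2],"yaw":0},
    {"dp":[0,0,5],"yaw":0},
    {"dp":[0,0,5],"yaw":0},
  ],
)

```text
clock: 13.82
eef_pos: [549.0, -56.9, 154.8]
tcp_rot: [3.141, 0.0, 2.731]
contact_force: [-0.3, 0.9, 5.1]
opening: 0.324
grasp_force: 60.0
```

carry_out(
  targets=[
    {"dp":[0,0,0.6],"yaw":0},
    {"dp":[0,0,1.2],"yaw":0},
    {"dp":[0,0,1.8],"yaw":0},
    {"dp":[0,0,2.4],"yaw":0},
    {"dp":[0,0,3],"yaw":0},
    {"dp":[0,0,3.5],"yaw":0},
    {"dp":[0,0,4],"yaw":0},
    {"dp":[0,0,4],"yaw":0},
  ],
)

```text
clock: 14.82
eef_pos: [549.0, -57.0, 150.9]
tcp_rot: [3.142, 0.0, 2.731]
contact_force: [0.9, -0.3, 4.5]
opening: 0.327
grasp_force: 60.0
```

carry_out(
  targets=[
    {"dp":[0,0,0.6],"yaw":0},
    {"dp":[0,0,1.2],"yaw":0},
    {"dp":[0,0,1.8],"yaw":0},
    {"dp":[0,0,2.4],"yaw":0},
    {"dp":[0,0,3],"yaw":0},
    {"dp":[0,0,3.5],"yaw":0},
    {"dp":[0,0,4],"yaw":0},
    {"dp":[0,0,4],"yaw":0},
  ],
)

```text
clock: 15.82
eef_pos: [548.4, -56.9, 146.2]
tcp_rot: [-3.141, -0.001, 2.731]
contact_force: [-0.1, 0.1, -1.3]
opening: 0.322
grasp_force: 59.6
```

The force dropped to the free-hanging value, so either the cap snapped in or it moved. I'll look.

Run:
```python
from h import *
w=snap('wrist','w5');s=snap('scene','s5')
q=r.sense();print(q['clock'],q['eef_pos'],q['contact_force'])
def c(im,u,v,w,h,k): return cv2.resize(im[v:v+h,u:u+w,::-1],None,fx=k,fy=k,interpolation=cv2.INTER_CUBIC)
cv2.imwrite('pics/m5.png',np.hstack([c(s,224,130,80,100,5),c(w,230,150,100,125,4)]))
```

```text
15.925 [548.34383005 -56.8765504  146.21960511] [ 0.09759207 -0.02932603 -1.57164198]
```

View pics/m5.png

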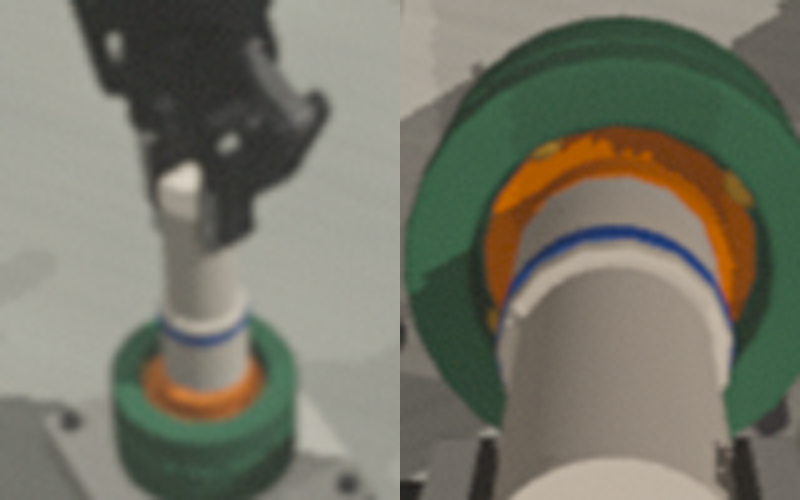

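The cap has dropped into the bore with its crown low, and the head is down. I'll feel gently for a firm seat.

carry_out(
  targets=[
    {"dp":[0,0,0.3],"yaw":0},
    {"dp":[0,0,0.6],"yaw":0},
    {"dp":[0,0,0.8],"yaw":0},
    {"dp":[0,0,0.8],"yaw":0},
  ],
)

```text
clock: 16.42
eef_pos: [548.9, -56.9, 145.9]
tcp_rot: [-3.142, -0.0, 2.731]
contact_force: [0.7, -0.4, -1.5]
opening: 0.326
grasp_force: 59.5
```

carry_out(
  targets=[
    {"dp":[0,0,0.4],"yaw":0},
    {"dp":[0,0,0.8],"yaw":0},
    {"dp":[0,0,1.2],"yaw":0},
    {"dp":[0,0,1.2],"yaw":0},
  ],
)

```text
clock: 16.92
eef_pos: [548.9, -57.0, 144.8]
tcp_rot: [-3.142, -0.0, 2.731]
contact_force: [-0.4, -0.5, -2.1]
opening: 0.325
grasp_force: 59.5
```

carry_out(
  targets=[
    {"dp":[0,0,0.4],"yaw":0},
    {"dp":[0,0,0.8],"yaw":0},
    {"dp":[0,0,1.2],"yaw":0},
    {"dp":[0,0,1.2],"yaw":0},
  ],
)

```text
clock: 17.42
eef_pos: [549.3, -57.1, 144.2]
tcp_rot: [3.141, 0.001, 2.731]
contact_force: [-1.8, 0.2, 5.0]
opening: 0.321
grasp_force: 60.0
```

carry_out(
  targets=[
    {"dp":[0,0,0.2],"yaw":0},
    {"dp":[0,0,0.4],"yaw":0},
    {"dp":[0,0,0.4],"yaw":0},
  ],
)

```text
clock: 17.8
eef_pos: [549.5, -57.1, 144.2]
tcp_rot: [3.141, 0.001, 2.731]
contact_force: [-1.4, -0.7, 7.9]
opening: 0.324
grasp_force: 60.3
```

carry_out(
  targets=[
    {"dp":[0,0,0.3],"yaw":0},
    {"dp":[0,0,0.6],"yaw":0},
    {"dp":[0,0,0.9],"yaw":0},
    {"dp":[0,0,1.2],"yaw":0},
    {"dp":[0,0,1.2],"yaw":0},
  ],
)

```text
clock: 18.42
eef_pos: [550.2, -57.3, 144.1]
tcp_rot: [3.141, 0.003, 2.731]
contact_force: [-3.6, -0.2, 18.8]
opening: 0.321
grasp_force: 61.3
```

It's rigid at about 20 N with no travel, so the cap is seated. I'll withdraw straight up.

carry_out(
  targets=[
    {"dp":[0,0,-1.5],"yaw":0},
    {"dp":[0,0,-3],"yaw":0},
    {"dp":[0,0,-6],"yaw":0},
    {"dp":[0,0,-12],"yaw":0},
    {"dp":[0,0,-22],"yaw":0},
    {"dp":[0,0,-36],"yaw":0},
    {"dp":[0,0,-52],"yaw":0},
    {"dp":[0,0,-66],"yaw":0},
    {"dp":[0,0,-78],"yaw":0},
    {"dp":[0,0,-82],"yaw":0},
    {"dp":[0,0,-83],"yaw":0},
    {"dp":[0,0,-83],"yaw":0},
  ],
)

```text
clock: 19.92
eef_pos: [548.6, -56.9, 224.5]
tcp_rot: [-3.141, -0.001, 2.731]
contact_force: [-0.5, -0.3, -1.5]
opening: 0.321
grasp_force: 59.3
```

carry_out(
  targets=[
    {"dp":[6,7,0],"yaw":0},
    {"dp":[21,26,0],"yaw":0},
    {"dp":[44,54,0],"yaw":0},
    {"dp":[71,86,0],"yaw":0},
    {"dp":[99,119,0],"yaw":0},
    {"dp":[127,152,0],"yaw":0},
    {"dp":[154,184,0],"yaw":0},
    {"dp":[177,212,0],"yaw":0},
    {"dp":[193,231,0],"yaw":0},
    {"dp":[199,238,0],"yaw":0},
    {"dp":[199,238,0],"yaw":0},
    {"dp":[199,238,0],"yaw":0},
  ],
)

```text
clock: 21.42
eef_pos: [461.6, 240.0, 224.9]
tcp_rot: [-3.141, 0.0, 2.73]
contact_force: [-0.1, -0.4, -1.2]
opening: 0.324
grasp_force: 59.4
```

Run:
```python
from h import *
s=snap('scene','s6');t=snap('top','t6');w=snap('wrist','w6')
q=r.sense();print(q['clock'],q['eef_pos'],q['contact_force'])
def c(im,u,v,w,h,k): return cv2.resize(im[v:v+h,u:u+w,::-1],None,fx=k,fy=k,interpolation=cv2.INTER_CUBIC)
cv2.imwrite('pics/m6.png',np.vstack([np.hstack([c(s,220,170,100,75,4),c(t,260,180,100,75,4)]),np.hstack([cv2.resize(w[:,:,::-1],(400,300)),c(w,210,150,160,120,2.5)])]))
```

```text
21.575 [461.76102081 239.97408848 224.95995634] [-0.25511804 -0.02142511 -2.26984078]
```

View pics/m6.png

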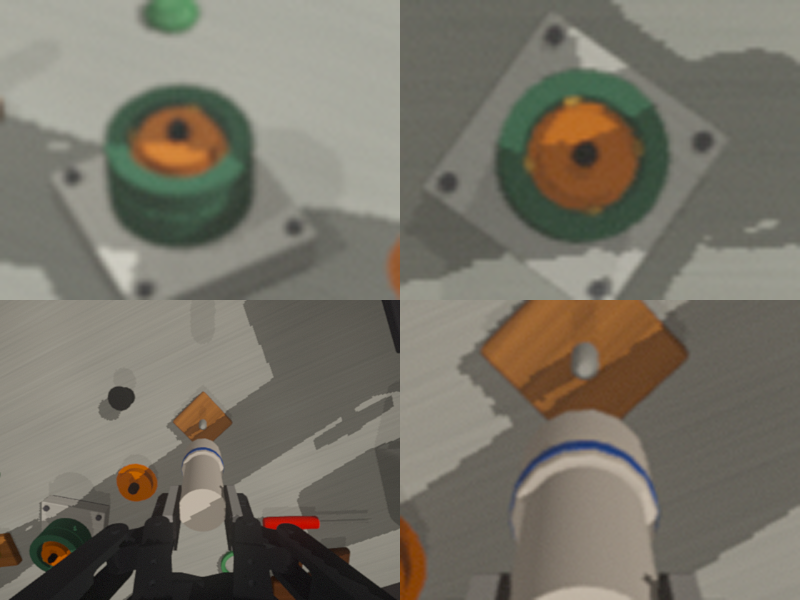

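The cap lies flush and level with the rim (top view boss at crop 584,153), and the pin (586) lines up with the sleeve axis (584). Lowering onto the stand.

carry_out(
  targets=[
    {"dp":[0,0,6],"yaw":0},
    {"dp":[0,0,20],"yaw":0},
    {"dp":[0,0,38],"yaw":0},
    {"dp":[0,0,56],"yaw":0},
    {"dp":[0,0,74],"yaw":0},
    {"dp":[0,0,90],"yaw":0},
    {"dp":[0,0,100],"yaw":0},
    {"dp":[0,0,107],"yaw":0},
    {"dp":[0,0,113],"yaw":0},
    {"dp":[0,0,119],"yaw":0},
    {"dp":[0,0,125],"yaw":0},
    {"dp":[0,0,125],"yaw":0},
  ],
)

```text
clock: 23.08
eef_pos: [461.3, 240.6, 99.6]
tcp_rot: [-3.141, -0.0, 2.731]
contact_force: [-0.2, 0.5, -1.7]
opening: 0.324
grasp_force: 59.4
```

carry_out(
  targets=[
    {"dp":[0,0,5],"yaw":0},
    {"dp":[0,0,10],"yaw":0},
    {"dp":[0,0,15],"yaw":0},
    {"dp":[0,0,19],"yaw":0},
    {"dp":[0,0,22],"yaw":0},
    {"dp":[0,0,24],"yaw":0},
    {"dp":[0,0,24.5],"yaw":0},
    {"dp":[0,0,24.5],"yaw":0},
  ],
)

```text
clock: 24.08
eef_pos: [461.6, 240.7, 75.6]
tcp_rot: [3.141, 0.0, 2.731]
contact_force: [0.2, -0.1, -1.6]
opening: 0.325
grasp_force: 59.4
```

carry_out(
  targets=[
    {"dp":[0,0,0.5],"yaw":0},
    {"dp":[0,0,1],"yaw":0},
    {"dp":[0,0,1.4],"yaw":0},
    {"dp":[0,0,1.4],"yaw":0},
  ],
)

```text
clock: 24.58
eef_pos: [461.7, 240.7, 74.4]
tcp_rot: [3.141, 0.0, 2.731]
contact_force: [-0.7, -0.8, 3.0]
opening: 0.321
grasp_force: 59.9
```

Contact with the block. Opening the fingers, then retreating straight up.

carry_out(
  targets=[
    {"dp":[0,0,0],"yaw":0},
    {"dp":[0,0,0],"yaw":0},
    {"dp":[0,0,0],"yaw":0},
    {"dp":[0,0,0],"yaw":0},
    {"dp":[0,0,0],"yaw":0},
    {"dp":[0,0,0],"yaw":0},
    {"dp":[0,0,0],"yaw":0},
    {"dp":[0,0,0],"yaw":0},
  ],
  fingers=1,
)

```text
clock: 25.58
eef_pos: [461.5, 240.7, 74.1]
tcp_rot: [3.142, 0.0, 2.731]
contact_force: [1.0, -0.3, -0.4]
opening: 1.0
grasp_force: 0.0
```

carry_out(
  targets=[
    {"dp":[0,0,-3],"yaw":0},
    {"dp":[0,0,-12],"yaw":0},
    {"dp":[0,0,-26],"yaw":0},
    {"dp":[0,0,-42],"yaw":0},
    {"dp":[0,0,-60],"yaw":0},
    {"dp":[0,0,-80],"yaw":0},
    {"dp":[0,0,-100],"yaw":0},
    {"dp":[0,0,-120],"yaw":0},
    {"dp":[0,0,-138],"yaw":0},
    {"dp":[0,0,-148],"yaw":0},
    {"dp":[0,0,-151],"yaw":0},
    {"dp":[0,0,-151],"yaw":0},
  ],
)

```text
clock: 27.08
eef_pos: [461.4, 240.6, 224.9]
tcp_rot: [-3.141, -0.0, 2.731]
contact_force: [0.4, 0.2, 0.6]
opening: 1.003
grasp_force: 0.0
```

Run:
```python
from h import *
s=snap('scene','s7');w=snap('wrist','w7')
q=r.sense();print(q['clock'],q['eef_pos'],q['contact_force'],q['opening'])
def c(im,u,v,w,h,k): return cv2.resize(im[v:v+h,u:u+w,::-1],None,fx=k,fy=k,interpolation=cv2.INTER_CUBIC)
cv2.imwrite('pics/m7.png',np.hstack([c(s,370,190,100,75,4),cv2.resize(w[:,:,::-1],(400,300))]))
```

```text
27.175 [461.15182783 240.53321025 224.47325166] [-0.15608568 -0.58150554  0.55817941] 0.9983719783462291
```

View pics/m7.png

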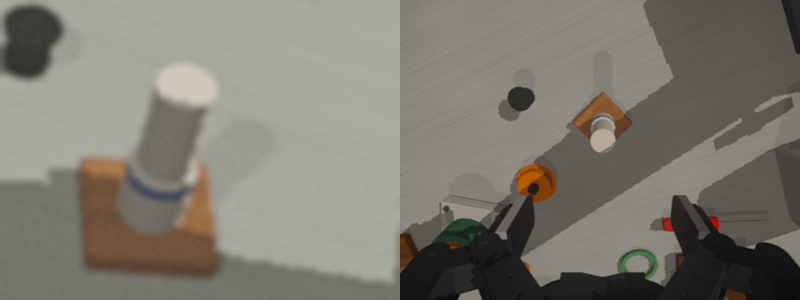

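The sleeve stands upright on its stand, as at the start (top face at crop 186,84), and the gripper is clear. Handing in.

```bash
python3 -c "from rig import r; print(r.sign_off())"
```

```text
the job is handed in; nothing more can be done
None
```

The cap is pressed home and looks flush with the rim (no further travel at about 20 N), the sleeve stands upright on its pin again, the arm went near nothing else, and the job was handed in at about 27 s.

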